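Shim the rocking bench scale

ROBOT

A 6-joint arm with a two-finger parallel gripper is mounted at the origin on the work surface. World frame = base frame: x ahead of the robot, y to its left, z up, the work surface at z = 0. Lengths are in m, angles in degrees, forces in N, time in s.
With the tool pointing down it reaches from about 0.375 to 0.9 m from the base axis. Payload 3.1 kg.
Tool frame: the origin (TCP) lies at the very end of the fingers, on their centre line; the grasp point (between the pads) lies behind it (bot.grip_depth is the z of the grasp point in the tool frame, in m); z points along the fingers, y is the direction in which the jaws open and shut (so a half turn about z gives the same grasp; the last joint's range is limited). The gripper opens to 87 mm and grips with 3 to 60 N. Pads are 19 mm wide; open, the fingers measure 117 mm over their backs; the gripper's body (75 mm by 190 mm) begins 51 mm behind the grasp point.
Start: joints at [-78.925, 30.224, 82.088, -0, 67.689, -10.227], TCP at [0.227, -0.582, 0.223] pointing down, gripper open.
Joint ranges: [-176.69, 176.69], [-43.24, 126.21], [12.49, 139.97], [-82, 262], [0, 151.66], [-163.58, 163.58]. Speed limits (degrees/s): [159.86, 159.86, 180, 180, 180, 180].

INTERFACE

Orientations are given as a 3x3 rotation matrix whose columns are the frame's x, y, z axes.
In Python, from rig import bot, vision gives the robot as it stands. The module is installed in compiled form; this text tells all that it offers.
- The arm moves only by the shell command python3 -m jog 'ROWS'. ROWS is JSON, a list of rows, each a list of 3 entries, a list of its own where there are three numbers: the shift along the tool's x, y, z in mm, then the turn, a rotation vector about the tool's x, y, z in degrees, then the closure, from 0 (fully open) to 1 (shut). In form: [[[dx, dy, dz], [wx, wy, wz], fingers], ...]. A call has 1 to 12 rows; each row is the pose to reach, as a shift and turn from the pose commanded when the call began, along the tool's axes at that moment; what a row does not reach only later rows make up. A row lasts 1/12 s, in which the tool goes at most 41.7 mm and 7.16 degrees, less where a joint would pass 70% of its speed; a pose out of reach is approached as far as the arm can. A call with a gripper value outside its range is refused whole. The fingers move at their own pace and stop on an object; the grip force is fixed at half the most. Time passes only in rows, so rows that repeat a pose let the fingers close. It gives the time, the measured TCP pose, the force and the opening at its end, in the units of the state.
- bot.read_state(): the state, without advancing time (a new reading comes with each control period).
- vision.capture(name): name is "scene" or "top"; returns the picture (420x560x3 uint8, red, green, blue); there is no depth.
- vision.camera_info(name): a dict with "intrinsics" (3x3 intrinsics, pixels), "camera_from_world" (4x4, takes a point from world to camera coordinates). Camera axes: x right, y up, looking along -z (the intrinsics and any distortion apply to the point x, -y, -z); pixel columns grow to the right and rows downward; lengths in m; the calibration is good to about 2 mm. A picture is of the moment at which its call begins. camera_info takes no time and is no camera call.
- bot.hand_in(): hands the job in, once; it reports no verdict.
The state is a dict: "time_s": time; "joint_positions": joint angles; "qvel": joint speeds; "tau": joint torques, N m; "position": TCP position; "tcp_rot": TCP orientation; "force": force on the tool from outside, world axes, zero at the start; "moment": the same for the moment, N m; "opening": opening from 0.0 (shut) to 1.0 (fully open).
Only numpy, scipy, OpenCV 4.12 (cv2) and the standard library are available. Lean on these libraries where they do the work, as an engineer would, in place of code of your own. Each camera call takes 0.05 s, during which the arm holds its last target. There are 200 camera calls.

TASK

The baker's bench scale rocks because one foot, the one beside the wedge, has lost its rubber pad. With the fingertips push the wooden wedge along the bench, thin end first, under that short foot until it is snug and carries the foot, without jacking the scale out of level or shoving it along; then press down on the platter's corner above that foot to prove that it no longer rocks, and move clear. The wedge is only pushed, never lifted off the bench; leave the other things alone.

Things in the scene. Friction and masses are not known exactly. Their poses are not given: they have to be found in the camera images.
- scale: Loose 5 kg bench scale, grey housing 240 x 260 mm (local x, y), underside 22 mm up, steel platter on top 82 mm above the bench. Origin: on the bench under its centre. Dark display on its local -x side, towards the robot. Feet at local x +-90, y +-100 mm: three rubber ones reach the bench, that at (-90, +100) is short. It rests on the three; about 3 N down on the short corner rocks it.
- short_foot (a point): Centre of the underside of the short foot, a bare steel stub 24 mm square whose underside hangs 9 mm above the bench; 30 mm inside the housing's front (-x) and +y sides. The rubber feet are 28 mm square, 22 mm high.
- corner (a point): Point on the platter's upper face straight above the short foot, where to press (82 mm above the bench).
- shim: Loose wooden wedge, 120 mm long, 50 wide, 18 mm high at the thick end, sloping to 3 at the thin end; 60 g, flat on the bench at the scale's +y side. Origin: centre of its underside; +x to the thin end; thick end's upright face at x = -60 mm. It meets the stub when the stub's centre is at its x = +24 mm; then the push rises steeply: 5 to 12 N makes it snug and friction keeps it.
- thin_edge (a point): Middle of the wedge's thin edge, at bench level.
- sprayer: Pale translucent spray bottle with a red head, 68 mm across, 197 mm tall; origin under its centre. Bystander.
- cup: White plastic cup, 80 mm across, 85 mm tall; origin under its centre. Bystander.
- cutter: Steel ring dough cutter, 64 mm across, 40 mm tall; origin under its centre. Bystander.
- jar: Glass jar with a steel lid, 80 mm across, 120 mm tall; origin under its centre. Bystander.
There are look-alikes about, which are no part of the job. There is more than one size of the shim; the one meant has the size given above.

How it is judged (in metres and radians):
On the way, in this order (a step that is already met when the one before it is completed fails the run):
1. the wedge is under the short foot and carries it (x of short_foot in the frame of shim between -0.03 and 0.048 m and y of short_foot in the frame of shim between -0.025 and 0.025 m and contact force between shim and scale above 0.5 N and angle between scale's own z axis and vertical below 0.012 rad), for 0.3 s.
2. the platter is pressed down above the short foot and the scale does not rock (contact force between the fingers and scale above 4 N and horizontal distance between the grasp point and corner below 0.06 m and height (world z) of the grasp point above 0.075 m and x of short_foot in the frame of shim between -0.03 and 0.048 m and y of short_foot in the frame of shim between -0.025 and 0.025 m and angle between scale's own z axis and vertical below 0.012 rad), for 0.3 s.
At the end, for the whole second after the job is handed in: The wedge lies flat under the short foot (foot centre above the wedge, within 25 mm of the wedge's centre line) and carries it with more than 0.5 N; the scale is level within 0.012 rad, at rest, and within 20 mm of where it stood (all of step 1 and angle between shim's own z axis and vertical below 0.05 rad and distance of scale from where it was at the start of the episode below 0.02 m and linear speed of each of scale, shim below 0.01 m/s); the robot touches nothing.
It fails at once if the wedge is lifted or tipped off the bench (height (world z) of shim above 0.01 m or angle between shim's own z axis and vertical above 0.2 rad).
It fails at once if the scale is shoved more than 30 mm (distance of scale from where it was at the start of the episode above 0.03 m).
It fails at once if a bystander (spray bottle, cup, cutter or jar) is moved more than 30 mm (distance of any of sprayer, cup, cutter, jar from where it was at the start of the episode above 0.03 m).
It also fails if it takes over 61 s, if anything falls off the work surface, if the arm or the gripper's body presses on something with over 40 N, if the wrist force passes 120 N, or if a joint passes its speed limit or range.

## Working session

There is one attempt and no reset: what is moved stays moved. The work goes in short steps, Python scripts to look and compute and a shell command to move; the robot and the scene stay as the last step left them, time stands still between calls to the robot, and variables do not carry over. Pictures are saved under pics/ and viewed, about 8 in all and at most 12, crops included, and the job is handed in when it is done.

```bash
mkdir -p pics; python3 - <<'E'
from rig import bot, vision
import cv2, numpy as np
for n in("scene","top"):
    im=vision.capture(n); cv2.imwrite(f"pics/{n}0.png",im[:,:,::-1])
    i=vision.camera_info(n); print(n,np.round(i["intrinsics"],1).tolist(),np.round(i["camera_from_world"],4).tolist(),[k for k in i])
s=bot.read_state(); print(s["time_s"],s["position"],s["tcp_rot"],s["force"],s["opening"],bot.grip_depth)
E
```

```text
scene [[457.8, 0.0, 275.3], [0.0, 457.8, 208.8], [0.0, 0.0, 1.0]] [[-0.8483, 0.5294, -0.0135, 0.5183], [-0.293, -0.448, 0.8447, 0.0574], [0.4411, 0.7205, 0.5351, -1.123], [0.0, 0.0, 0.0, 1.0]] ['intrinsics', 'camera_from_world']
top [[498.2, 0.0, 285.0], [0.0, 498.2, 204.2], [0.0, 0.0, 1.0]] [[-0.0265, -0.9996, -0.0056, -0.0848], [0.9969, -0.0268, 0.0735, -0.5628], [-0.0737, -0.0037, 0.9973, -1.2284], [0.0, 0.0, 0.0, 1.0]] ['intrinsics', 'camera_from_world']
0.1 [ 0.22694991 -0.58161671  0.22164401] [[ 9.31674298e-01  3.63294428e-01 -4.00735108e-04]
 [ 3.63294490e-01 -9.31672289e-01  1.96482172e-03]
 [ 3.40454988e-04 -1.97615875e-03 -9.99997989e-01]] [-1.62406653 -0.33831147  0.57720781] 1.0001295453037335 -0.0187
```

View pics/scene0.png

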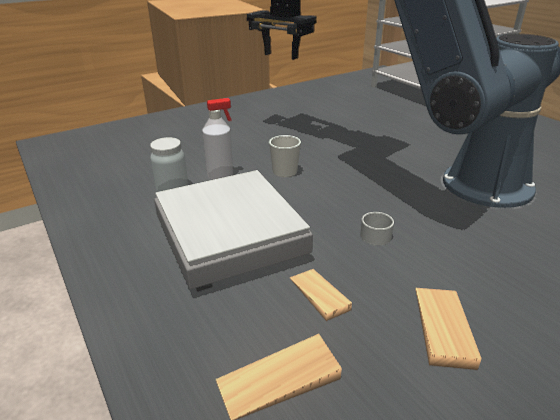

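View pics/top0.png

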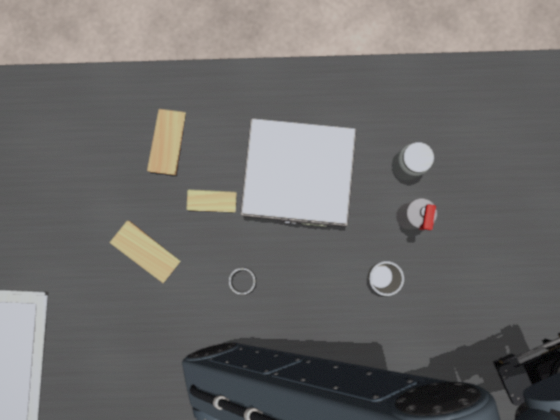

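The scene view shows the small wedge at about (320,292), with its thick end face towards +y and its thin end towards the scale. In the top view the same wedge is at (211,201) and the scale is at (299,172). The two bigger boards look like the look-alikes. Next I measure.

```bash
cat > h.py <<'E'
from rig import bot, vision
import cv2, numpy as np
def ray(n,uv,z):
    i=vision.camera_info(n);K=i["intrinsics"];T=np.array(i["camera_from_world"]);R=T[:3,:3];c=-R.T@T[:3,3]
    d=np.linalg.inv(K)@np.array([uv[0],uv[1],1.]);d=R.T@(d*[1,-1,-1])
    return c+d*(z-c[2])/d[2]
def proj(n,p):
    i=vision.camera_info(n);T=np.array(i["camera_from_world"]);q=(T[:3,:3]@np.array(p)+T[:3,3])*[1,-1,-1];q=np.array(i["intrinsics"])@q
    return q[:2]/q[2]
def wood(im):
    hsv=cv2.cvtColor(im,cv2.COLOR_RGB2HSV);m=cv2.inRange(hsv,(10,60,90),(35,255,255))
    return [c for c in cv2.findContours(m,0,1)[0] if cv2.contourArea(c)>300]
def wedge(im):  # top view: oriented box of each wooden thing
    o=[]
    for c in wood(im):
        r=cv2.minAreaRect(c);o.append((r,np.array([ray("top",p,.01)[:2] for p in cv2.boxPoints(r)])))
    return o
def platter(im):
    g=cv2.cvtColor(im,cv2.COLOR_RGB2HSV);m=cv2.inRange(g,(0,0,140),(180,60,255));m[:80]=0;m[300:]=0
    c=max(cv2.findContours(m,0,1)[0],key=cv2.contourArea);r=cv2.minAreaRect(c)
    return r,np.array([ray("top",p,.082)[:2] for p in cv2.boxPoints(r)])
E
python3 - <<'E'
from h import *
im=vision.capture("top")
for r,b in wedge(im):
    e=np.diff(b[:3],axis=0);print(np.round(r[0]),np.round(b,4).tolist(),np.round(np.linalg.norm(e,axis=1),4))
r,b=platter(im);e=np.diff(b[:3],axis=0)
print("plat",r,np.round(b,4).tolist(),np.linalg.norm(e,axis=1),np.degrees(np.arctan2(e[:,1],e[:,0])),b.mean(0))
cv2.imwrite("pics/c1.png",cv2.resize(im[90:310,100:380,::-1],None,fx=2.8,fy=2.7,interpolation=cv2.INTER_CUBIC))
s=vision.capture("scene");cv2.imwrite("pics/s1.png",cv2.resize(s[170:400,140:400,::-1],None,fx=3,fy=2.6,interpolation=cv2.INTER_CUBIC))
E
```

```text
[145. 251.] [[0.4773, 0.3453], [0.535, 0.2999], [0.4282, 0.1659], [0.3712, 0.2115]] [0.0734 0.1713]
[211. 202.] [[0.5989, 0.1479], [0.5956, 0.0262], [0.5474, 0.0271], [0.5506, 0.1485]] [0.1218 0.0482]
[166. 142.] [[0.6547, 0.2505], [0.8185, 0.2223], [0.8037, 0.1474], [0.6402, 0.1763]] [0.1662 0.0763]
plat ((298.13934326171875, 171.03709411621094), (105.99656677246094, 96.84749603271484), 5.440331935882568) [[0.5348, 0.0059], [0.7673, -0.0209], [0.7356, -0.2745], [0.5042, -0.2442]] [0.23402649 0.25558883] [ -6.5827616  -97.11747714] [ 0.63547491 -0.13343233]
```

View pics/c1.png

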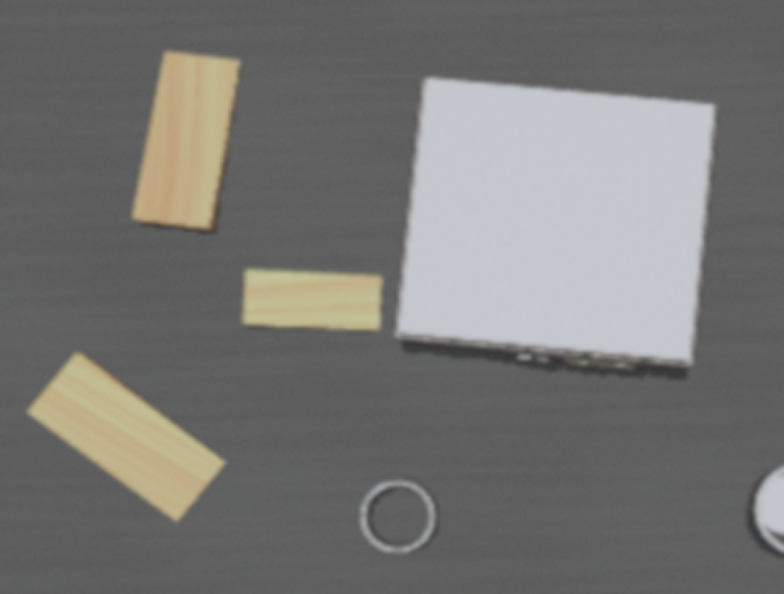

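View pics/s1.png

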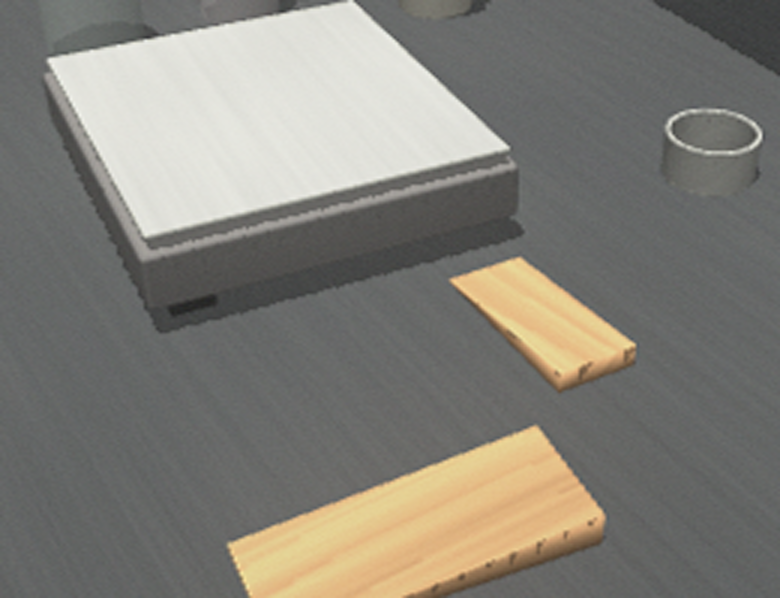

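The wedge measures 122 x 48 mm, so it is the right one; the look-alikes are about 170 x 75. Its thin edge is towards the scale. From the scale centre (0.635,-0.133) and yaw of about -6.8°, the short foot is at about (0.558,-0.024). I'll push on the thick end with two slightly opened fingertips, turning about -5.5° on the way. First I travel over high.

```bash
python3 -m jog '[[[300,-290,-30],[0,0,-34],0.86],[[300,-290,-30],[0,0,-34],0.86],[[300,-290,-30],[0,0,-34],0.86],[[300,-290,-30],[0,0,-34],0.86],[[300,-290,-30],[0,0,-34],0.86],[[300,-290,-30],[0,0,-34],0.86],[[300,-290,-30],[0,0,-34],0.86],[[300,-290,-30],[0,0,-34],0.86],[[300,-290,-30],[0,0,-34],0.86],[[300,-290,-30],[0,0,-34],0.86],[[300,-290,-30],[0,0,-34],0.86],[[300,-290,-30],[0,0,-34],0.86]]'
cat >> h.py <<'E'
def go(x,y,z,yaw):  # yaw of tool x in world, tool down -> row entry
    s=bot.read_state();R=np.array(s["tcp_rot"]);p=np.array(s["position"])
    a=np.radians(yaw);G=np.array([[np.cos(a),np.sin(a),0],[np.sin(a),-np.cos(a),0],[0,0,-1]])
    w=cv2.Rodrigues(R.T@G)[0].ravel()
    print("row",np.round(R.T@(np.array([x,y,z])-p)*1000,1),np.round(np.degrees(w),2),"t",s["time_s"],"p",np.round(p,4),"F",np.round(s["force"],1))
E
python3 -c "
from h import *
go(.575,.180,.12,88.5)"
```

```text
time_s: 1.2
position: [0.4018, -0.2008, 0.2528]
tcp_rot: [[0.565, 0.825, 0.0], [0.825, -0.565, -0.0], [-0.0, 0.0, -1.0]]
force: [0.4, -0.2, -0.2]
opening: 0.192
row [412.1 -72.2 132.7] [ 1.000e-02  1.000e-02 -3.289e+01] t 1.2 p [ 0.4018 -0.2008  0.2528] F [ 0.4 -0.2 -0.2]
```

```bash
python3 -m jog '[[[412,-72,0],[0,0,-33],0.86],[[412,-72,0],[0,0,-33],0.86],[[412,-72,0],[0,0,-33],0.86],[[412,-72,0],[0,0,-33],0.86],[[412,-72,0],[0,0,-33],0.86],[[412,-72,0],[0,0,-33],0.86],[[412,-72,0],[0,0,-33],0.86],[[412,-72,0],[0,0,-33],0.86],[[412,-72,0],[0,0,-33],0.86],[[412,-72,60],[0,0,-33],0.86],[[412,-72,100],[0,0,-33],0.86],[[412,-72,132],[0,0,-33],0.86]]'
python3 -c "
from h import *
go(.575,.180,.005,88.5)"
```

```text
time_s: 2.2
position: [0.5788, 0.1752, 0.1369]
tcp_rot: [[0.029, 1.0, 0.006], [1.0, -0.029, 0.0], [0.001, 0.006, -1.0]]
force: [-0.0, -0.6, 0.2]
opening: 0.139
row [  4.6  -4.7 131.9] [ 0.33 -0.04 -0.16] t 2.2 p [0.5788 0.1752 0.1369] F [-0.  -0.6  0.2]
```

```bash
python3 -m jog '[[[0,0,40],[0,0,0],0.86],[[0,0,80],[0,0,0],0.86],[[0,0,100],[0,0,0],0.86],[[0,0,100],[0,0,0],0.86],[[0,0,100],[0,0,0],0.86],[[0,0,100],[0,0,0],0.86]]'
python3 -c "
from h import *
go(.575,.172,.005,88.5)
im=vision.capture('top');cv2.imwrite('pics/t2.png',cv2.resize(im[90:310,100:380,::-1],None,fx=2.8,fy=2.7))
s=vision.capture('scene');cv2.imwrite('pics/s2.png',cv2.resize(s[170:400,200:460,::-1],None,fx=3,fy=2.6))"
```

```text
time_s: 2.7
position: [0.5775, 0.1737, 0.0385]
tcp_rot: [[0.031, 1.0, 0.003], [1.0, -0.031, 0.0], [0.0, 0.003, -1.0]]
force: [0.5, -0.9, -0.5]
opening: 0.141
row [-1.8 -2.6 33.5] [ 0.16 -0.01 -0.28] t 2.7 p [0.5775 0.1737 0.0385] F [ 0.5 -0.9 -0.5]
```

View pics/s2.png

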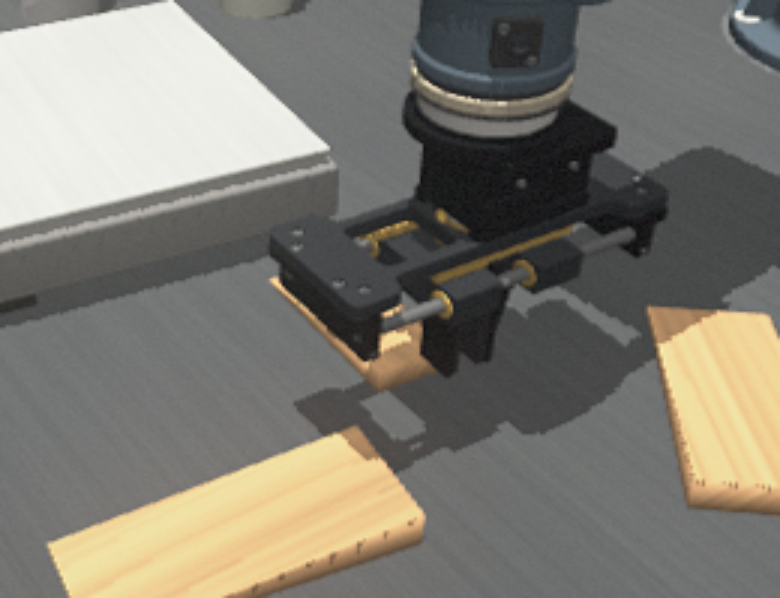

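The picture shows the fingertips just behind the thick end, at about (460,350) in the crop, with the gripper body clear of the scale. Now I go down.

```bash
python3 -m jog '[[[0,-2,15],[0,0,0],0.86],[[0,-2,25],[0,0,0],0.86],[[0,-2,31],[0,0,0],0.86],[[0,-2,31],[0,0,0],0.86],[[0,-2,31],[0,0,0],0.86],[[0,-2,31],[0,0,0],0.86]]'
python3 -c "
from h import *
go(.575,.160,.006,88.5)"
```

```text
time_s: 3.3
position: [0.5741, 0.1748, 0.0069]
tcp_rot: [[0.03, 1.0, 0.001], [1.0, -0.03, 0.0], [0.0, 0.001, -1.0]]
force: [-0.3, 0.2, 0.1]
opening: 0.14
row [-14.8   1.3   0.9] [ 0.06 -0.01 -0.19] t 3.3 p [0.5741 0.1748 0.0069] F [-0.3  0.2  0.1]
```

```bash
python3 -m jog '[[[-8,0,0],[0,0,0],0.86],[[-14,0,0],[0,0,0],0.86],[[-18,0,0],[0,0,0],0.86],[[-22,0,0],[0,0,0.6],0.86],[[-27,-0.5,0],[0,0,1.2],0.86],[[-32,-1,0],[0,0,1.8],0.86],[[-37,-1.5,0],[0,0,2.4],0.86],[[-42,-2,0],[0,0,3],0.86],[[-47,-2.5,0],[0,0,3.6],0.86],[[-52,-3,0],[0,0,4.2],0.86],[[-56,-3.5,0],[0,0,4.8],0.86],[[-56,-3.5,0],[0,0,4.8],0.86]]'
cat >> h.py <<'E'
def look(k):
    im=vision.capture("top");r,b=platter(im);e=np.diff(b[:3],axis=0)
    print("plat",np.round(b.mean(0),4),np.round(np.degrees(np.arctan2(e[:,1],e[:,0])),2))
    s=vision.capture("scene")
    cv2.imwrite(f"pics/k{k}.png",np.vstack([cv2.resize(im[90:310,100:380,::-1],(700,300)),cv2.resize(s[170:400,140:460,::-1],(700,300))]))
    for n,i in(("top",im),("scene",s)):
        for c in wood(i):
            a=cv2.approxPolyDP(c,3,True)[:,0]
            print(n,[(p.tolist(),np.round(ray(n,p,.01)[:2],3).tolist()) for p in a])
E
python3 -c "
from h import *
go(.569,.0695,.006,83)
look(3)"
```

```text
time_s: 4.3
position: [0.5683, 0.1179, 0.0063]
tcp_rot: [[0.114, 0.993, -0.001], [0.993, -0.114, -0.0], [-0.0, -0.001, -1.0]]
force: [0.9, 0.7, 0.1]
opening: 0.141
row [-48.    6.3   0.3] [-0.03  0.02  0.43] t 4.3 p [0.5683 0.1179 0.0063] F [0.9 0.7 0.1]
plat [ 0.6392 -0.1035] [ -6.45 -97.21]
top [([207, 199], [0.58, 0.097]), ([209, 212], [0.547, 0.093]), ([239, 212], [0.545, 0.017]), ([234, 209], [0.553, 0.03]), ([240, 207], [0.557, 0.014]), ([241, 194], [0.59, 0.011]), ([219, 196], [0.587, 0.067]), ([211, 192], [0.597, 0.087])]
top [([159, 109], [0.815, 0.217]), ([147, 170], [0.658, 0.249]), ([175, 172], [0.651, 0.178]), ([184, 113], [0.803, 0.153])]
scene [([319, 334], [0.635, 0.168]), ([217, 378], [0.806, 0.156]), ([230, 419], [0.819, 0.222]), ([338, 379], [0.662, 0.25]), ([341, 368], [0.647, 0.237])]
scene [([415, 288], [0.431, 0.174]), ([429, 364], [0.535, 0.3]), ([477, 369], [0.484, 0.343]), ([481, 358], [0.463, 0.334]), ([456, 292], [0.379, 0.22])]
scene [([519, 4], [-2.469, -1.575]), ([478, 10], [-2.024, -1.585]), ([475, 20], [-1.707, -1.363]), ([513, 27], [-1.701, -1.097])]
scene [([529, 0], [-2.697, -1.645]), ([520, 33], [-1.587, -0.976]), ([555, 38], [-1.621, -0.798]), ([559, 51], [-1.374, -0.631]), ([555, 0], [-2.847, -1.53])]
scene [([0, 212], [1.025, -0.508]), ([36, 203], [0.95, -0.505]), ([16, 140], [0.945, -0.932]), ([322, 77], [-0.195, -0.93]), ([354, 24], [-1.021, -1.706]), ([365, 12], [-1.355, -1.986]), ([375, 10], [-1.465, -2.006]), ([379, 0], [-1.804, -2.332]), ([40, 0], [0.418, -4.042]), ([0, 4], [0.723, -4.006])]
```

View pics/k3.png

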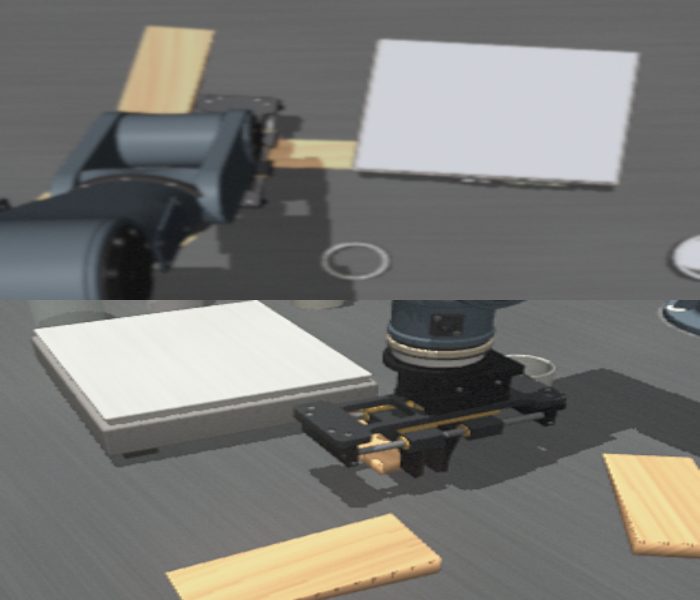

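The wedge has followed and its thin end is just reaching the scale's side. Its heading is unclear because of the gripper's shadow, so I measure its long edges with a shadow-tolerant mask.

```bash
cat >> h.py <<'E'
def edges():
    im=vision.capture("top");h=cv2.cvtColor(im,cv2.COLOR_RGB2HSV)
    m=cv2.inRange(h,(8,50,45),(38,255,255));m[:,:200]=0;m[:,252:]=0;m[:170]=0;m[240:]=0
    L=[];U=[]
    for u in range(200,252):
        v=np.flatnonzero(m[:,u])
        if len(v)>8: U.append(ray("top",(u,v.min()-.5),.01)[:2]);L.append(ray("top",(u,v.max()+.5),.01)[:2])
    for n,q in(("hi",U),("lo",L)):
        print(n,[tuple(np.round(a*1000).astype(int).tolist()) for a in q[::3]])
    cv2.imwrite("pics/e.png",cv2.resize(im[170:240,190:290,::-1],(800,560),interpolation=cv2.INTER_CUBIC))
E
python3 -c "
from h import *
edges()"
```

```text
hi [(584, 97), (599, 90), (598, 82), (598, 74), (595, 67), (595, 59), (595, 52), (595, 44), (595, 36), (594, 29), (594, 21), (594, 14)]
lo [(556, 98), (545, 90), (543, 83), (542, 75), (542, 68), (542, 60), (542, 52), (542, 45), (541, 37), (541, 30), (541, 22), (543, 15)]
```

View pics/e.png

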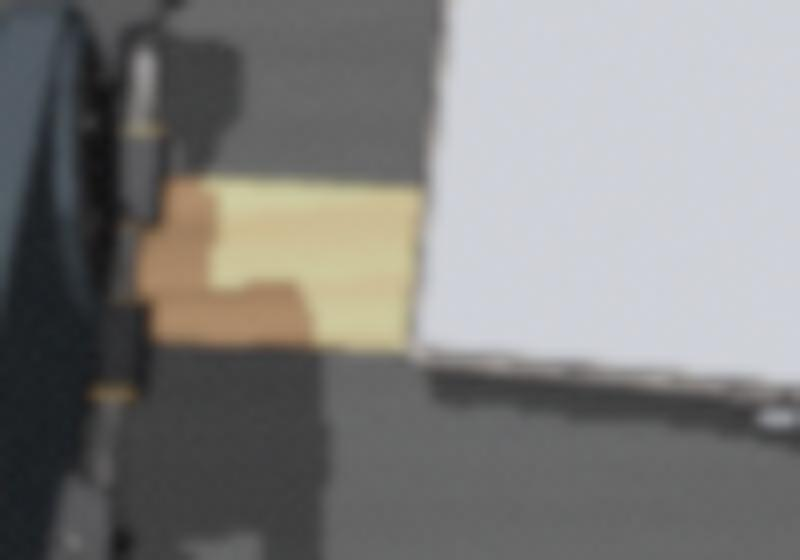

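Wedge heading is about -92.5° and its centreline would pass about 7 mm from the foot, which is within limits. Pushing along the current tool -x drifts another 5 mm the right way.

```bash
python3 -m jog '[[[-4,0,0],[0,0,0],0.86],[[-8,0,0],[0,0,0],0.86],[[-12,0,0],[0,0,0],0.86],[[-16,0,0],[0,0,0],0.86],[[-20,0,0],[0,0,0],0.86],[[-24,0,0],[0,0,0],0.86],[[-28,0,0],[0,0,0],0.86],[[-32,0,0],[0,0,0],0.86],[[-36,0,0],[0,0,0],0.86],[[-38,0,0],[0,0,0],0.86],[[-38,0,0],[0,0,0],0.86]]'
python3 -c "
from h import *
go(.5635,.0695,.006,83.4)
edges()"
```

```text
time_s: 5.37
position: [0.5642, 0.0805, 0.0064]
tcp_rot: [[0.114, 0.994, -0.0], [0.994, -0.114, -0.0], [-0.0, -0.0, -1.0]]
force: [-0.1, 0.6, 1.4]
opening: 0.138
row [-11.    0.6   0.4] [-0.01  0.01  0.07] t 5.3667 p [0.5642 0.0805 0.0064] F [-0.1  0.6  1.4]
hi [(613, 56), (592, 49), (595, 41), (592, 34), (592, 26), (589, 19)]
lo [(552, 57), (539, 50), (539, 42), (536, 35), (536, 27), (536, 20)]
```

```bash
python3 -m jog '[[[-2,0,0],[0,0,0],0.86],[[-4,0,0],[0,0,0],0.86],[[-6,0,0],[0,0,0],0.86],[[-7,0,0],[0,0,0],0.86],[[-7,0,0],[0,0,0],0.86],[[-7,0,0],[0,0,0],0.86]]'; python3 -m jog '[[[-1,0,0],[0,0,0],0.86],[[-2,0,0],[0,0,0],0.86],[[-2,0,0],[0,0,0],0.86]]';
```

```text
time_s: 5.92
position: [0.5634, 0.074, 0.0063]
tcp_rot: [[0.113, 0.994, -0.0], [0.994, -0.113, -0.0], [-0.0, -0.0, -1.0]]
force: [-0.0, -0.1, 0.6]
opening: 0.142
time_s: 6.17
position: [0.5632, 0.0722, 0.0064]
tcp_rot: [[0.113, 0.994, 0.0], [0.994, -0.113, 0.0], [0.0, 0.0, -1.0]]
force: [-0.8, 0.7, 0.2]
opening: 0.142
```

```bash
for i in 1; do python3 -m jog '[[[-1,0,0],[0,0,0],0.86],[[-2,0,0],[0,0,0],0.86],[[-2,0,0],[0,0,0],0.86]]'|egrep 'pos|force'; done; python3 -m jog '[[[-1,0,0],[0,0,0],0.86],[[-1.5,0,0],[0,0,0],0.86],[[-1.5,0,0],[0,0,0],0.86]]'|egrep 'pos|force'
```

```text
position: [0.563, 0.0711, 0.0064]
force: [-0.1, 5.1, -0.5]
position: [0.5629, 0.0707, 0.0064]
force: [1.5, 8.5, -0.8]
```

```bash
python3 -m jog '[[[-0.5,0,0],[0,0,0],0.86],[[-0.7,0,0],[0,0,0],0.86],[[-0.7,0,0],[0,0,0],0.86],[[-0.7,0,0],[0,0,0],0.86]]'|egrep 'pos|force'; python3 -c "
from h import *
edges()
im=vision.capture('top');r,b=platter(im);print(r,np.round(b,4).tolist());print(bot.read_state()['force'])"
```

```text
position: [0.5629, 0.0705, 0.0064]
force: [1.5, 10.8, -0.7]
hi [(574, 44), (595, 36), (592, 29), (589, 21), (589, 14)]
lo [(539, 45), (539, 37), (536, 30), (536, 22), (536, 15)]
((294.6919250488281, 170.62454223632812), (114.22085571289062, 97.1487045288086), 5.630682945251465) [[0.5373, 0.0242], [0.7705, -0.0032], [0.7355, -0.2765], [0.5035, -0.2452]]
[ 1.338137   10.94461926 -0.28772308]
```

Contact came where expected and the push rose to 10.9 N, while the scale's far corners have not moved. Now I back off straight and then up.

```bash
python3 -m jog '[[[2,0,0],[0,0,0],0.86],[[5,0,0],[0,0,0],0.86],[[12,0,0],[0,0,0],0.86],[[20,0,0],[0,0,0],0.86],[[25,0,0],[0,0,0],0.86],[[25,0,-20],[0,0,0],0.86],[[25,0,-60],[0,0,0],0.86],[[25,0,-100],[0,0,0],0.86],[[25,0,-130],[0,0,0],0.86],[[25,0,-130],[0,0,0],0.86],[[25,0,-130],[0,0,0],0.86]]'; python3 -c "
from h import *
go(.558,-.024,.137,83.4)
edges()
s=vision.capture('scene');cv2.imwrite('pics/s5.png',cv2.resize(s[170:400,140:400,::-1],None,fx=3,fy=2.6,interpolation=cv2.INTER_CUBIC))"
```

```text
time_s: 8.02
position: [0.567, 0.0931, 0.1385]
tcp_rot: [[0.113, 0.994, 0.005], [0.994, -0.113, -0.0], [0.0, 0.005, -1.0]]
force: [-1.0, 0.2, -0.8]
opening: 0.142
row [-117.4    4.3    1.5] [ 0.29 -0.01  0.13] t 8.0167 p [0.567  0.0931 0.1385] F [-1.   0.2 -0.8]
hi [(575, 59), (595, 52), (595, 44), (592, 36), (592, 29), (589, 21), (589, 14)]
lo [(539, 60), (539, 53), (539, 45), (539, 37), (536, 30), (536, 22), (538, 15)]
```

View pics/s5.png

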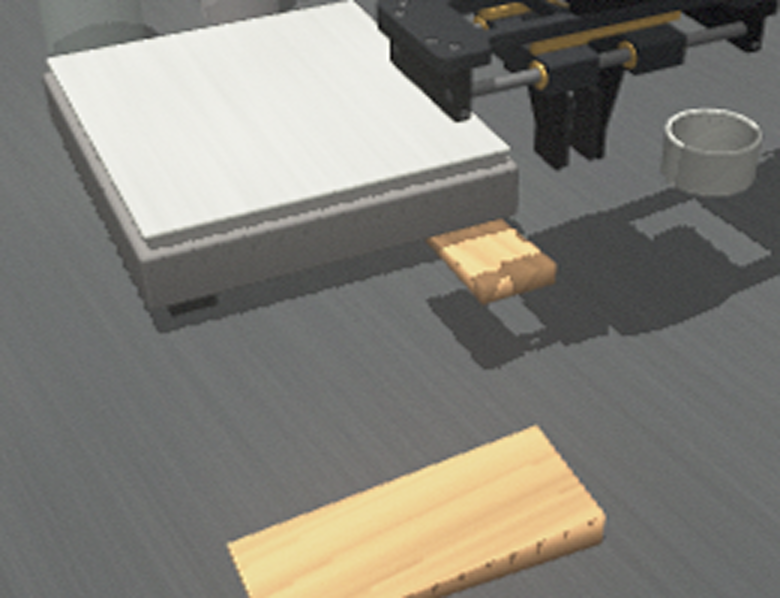

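The wedge sits under the scale's +y/-x corner at about (490,260) in the crop and stayed there after release. The fingers are clear. Now I go over the corner and press.

```bash
python3 -m jog '[[[-30,1,0],[0,0,0],0.86],[[-60,2,0],[0,0,0],0.86],[[-90,3,0],[0,0,0],0.86],[[-110,4,0],[0,0,0],0.86],[[-117,4,0],[0,0,0],0.86],[[-117,4,0],[0,0,0],0.86],[[-117,4,20],[0,0,0],0.86],[[-117,4,35],[0,0,0],0.86],[[-117,4,43],[0,0,0],0.86],[[-117,4,43],[0,0,0],0.86],[[-117,4,43],[0,0,0],0.86],[[-117,4,43],[0,0,0],0.86]]'; python3 -c "
from h import *
go(.558,-.024,.082,83.4)"
```

```text
time_s: 9.12
position: [0.5567, -0.0232, 0.0937]
tcp_rot: [[0.112, 0.994, 0.001], [0.994, -0.112, -0.0], [0.0, 0.001, -1.0]]
force: [0.8, -0.6, -0.4]
opening: 0.139
row [-0.6  1.4 11.7] [ 0.04 -0.    0.15] t 9.1167 p [ 0.5567 -0.0232  0.0937] F [ 0.8 -0.6 -0.4]
```

```bash
python3 -m jog '[[[0,0,3],[0,0,0],0.86],[[0,0,6],[0,0,0],0.86],[[0,0,9],[0,0,0],0.86],[[0,0,10.5],[0,0,0],0.86],[[0,0,10.5],[0,0,0],0.86],[[0,0,10.5],[0,0,0],0.86]]'|egrep 'pos|force'
python3 -m jog '[[[0,0,1],[0,0,0],0.86],[[0,0,1.5],[0,0,0],0.86],[[0,0,1.5],[0,0,0],0.86],[[0,0,1.5],[0,0,0],0.86]]'|egrep 'pos|force'
```

```text
position: [0.5562, -0.0239, 0.0828]
force: [-0.1, 0.1, 0.7]
position: [0.5564, -0.024, 0.0824]
force: [-1.3, -0.4, 6.4]
```

```bash
python3 -m jog '[[[0,0,0.7],[0,0,0],0.86],[[0,0,1],[0,0,0],0.86],[[0,0,1],[0,0,0],0.86],[[0,0,1],[0,0,0],0.86],[[0,0,1],[0,0,0],0.86],[[0,0,1],[0,0,0],0.86],[[0,0,1],[0,0,0],0.86],[[0,0,1],[0,0,0],0.86],[[0,0,1],[0,0,0],0.86],[[0,0,1],[0,0,0],0.86]]'|egrep 'pos|force'
```

```text
position: [0.5564, -0.0239, 0.0823]
force: [-4.4, 0.8, 12.7]
```

The platter holds 12.7 N with only 0.1 mm of movement, so it does not rock. I move clear and check.

```bash
python3 -m jog '[[[0,0,-3],[0,0,0],0.86],[[0,0,-15],[0,0,0],0.86],[[0,0,-40],[0,0,0],0.86],[[0,0,-80],[0,0,0],0.86],[[0,0,-120],[0,0,0],0.86],[[30,-20,-150],[0,0,0],0.86],[[60,-50,-160],[0,0,0],0.86],[[90,-80,-160],[0,0,0],0.86],[[120,-100,-160],[0,0,0],0.86],[[120,-100,-160],[0,0,0],0.86],[[120,-100,-160],[0,0,0],0.86],[[120,-100,-160],[0,0,0],0.86]]'; python3 -c "
from h import *
edges()
im=vision.capture('top');r,b=platter(im);print(np.round(b,4).tolist())
s=vision.capture('scene');cv2.imwrite('pics/s6.png',np.vstack([cv2.resize(s[140:400,100:460,::-1],(520,300)),cv2.resize(im[60:320,80:460,::-1],(520,300))]))"
```

```text
time_s: 11.78
position: [0.4711, 0.1066, 0.2406]
tcp_rot: [[0.112, 0.994, 0.001], [0.994, -0.112, -0.001], [-0.0, 0.001, -1.0]]
force: [0.3, 0.2, 0.6]
opening: 0.138
hi [(575, 59), (592, 52), (592, 44), (592, 36), (592, 29), (589, 21), (589, 14)]
lo [(544, 60), (542, 52), (539, 45), (539, 37), (539, 30), (536, 22), (538, 15)]
[[0.5393, 0.0536], [0.7737, 0.0279], [0.7367, -0.2751], [0.5035, -0.2452]]
```

View pics/s6.png

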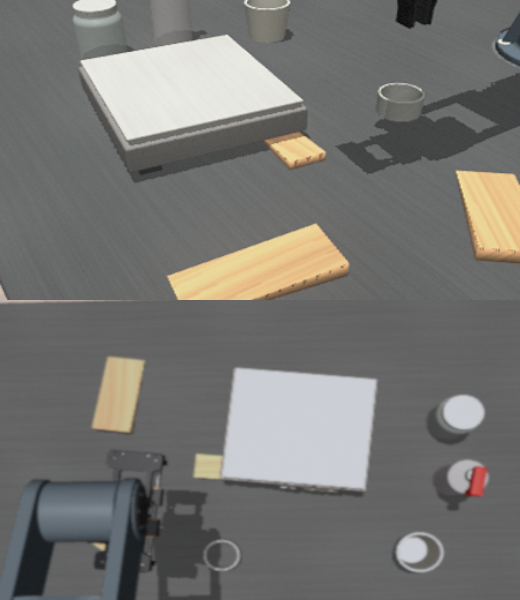

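Both views show the wedge under the short-foot corner, the scale in its place, the bystanders untouched and the arm clear.

```bash
python3 -c "
from rig import bot
print(bot.hand_in())"
```

```text
the job is handed in; nothing more can be done
None
```

I pushed the wedge under the short foot, pressed the platter's corner to check it, moved clear and handed the job in after about 12 s of the 61 s. No verdict came back.

- **Wedge:** I pushed it thin end first with two fingertips until the push rose from about 0 to 10.9 N. By my estimate the foot's centre then lies at wedge x ≈ +25 mm, within about 5 mm of its centre line. The wedge stayed put when I backed off and after the press.
- **Press test:** At the corner above the short foot the platter took 12.7 N and moved only about 0.1 mm between 6.4 N and 12.7 N, so it does not rock.
- **Last pictures:** The scale's two far (-y) platter corners read within about 2 mm of where they started. The bystanders looked unmoved and the gripper was clear.

**Failed or unmeasured checks:**
- **Near platter corners:** From the second look on, the platter mask picked up something bright beside the near (+y) corners. Their later readings were 18 to 48 mm off along y, so I judged the scale's position from the far corners only.
- **Not measured:** I did not measure the scale's tilt or the load on the wedge directly. I infer them from the push force and the press test.

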